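# Thread the reel spools on the carrying rod and hang them in the case

## Robot

A 7-joint arm with a two-finger parallel gripper is mounted at the origin on the work surface. World frame = base frame: x ahead of the robot, y to its left, z up, the work surface at z = 0. Lengths are in m, angles in rad, forces in N, time in s.
With the tool pointing down it reaches from about 0.35 to 0.9 m from the base axis. Payload 8.1 kg.
Tool frame: the origin (TCP) lies midway between the tips of the shut fingers; the grasp point (between the pads) lies arm.grip_point_offset behind it (arm.grip_point_offset is the distance from the TCP to the grasp point, in m); y points along the fingers, z is the direction in which the jaws open and shut, and the axes are right-handed (so a half turn about y gives the same grasp; the last joint's range is limited). The gripper opens to 92 mm and grips with 3 to 60 N. Pads are 19 mm wide; open, the fingers measure 130 mm over their backs; the gripper's body (75 mm by 190 mm) begins 47 mm behind the grasp point.
Start: joints at [-1.216, 0.434, 0.025, 1.573, -0.012, 1.134, -0.075], TCP at [0.276, 0.561, 0.227] pointing down, gripper open.
Joint ranges: [-2.62, 2.62], [-0.44, 2.09], [-1.27, 1.32], [0.08, 2.57], [-1.32, 4.46], [0.12, 2], [-2.74, 2.74]. Speed limits (rad/s): [2.22, 2.22, 3.01, 3.01, 3.14, 3.14, 3.14].

## Interface

Orientations are given as a rotation vector (axis times angle).
In Python, from cell import arm, get_image, camera_info gives the robot as it stands.
- The arm moves only by the tool carry_out, never from a script. Its argument "steps" is one flat list of numbers, 5 for each row, row after row: the opening, from 0 (shut) to 1 (fully open), then the shift along the world's x, y, z in units of 0.1 m (1.0 is 0.1 m), then the turn about the world's z in units of 45 degrees (1.0 is 45 degrees). In form: [hand, dx, dy, dz, spin, hand, dx, dy, dz, spin, ...]. A call has 1 to 12 rows; each row is the pose to reach, as a shift and turn from the pose commanded when the call began; what a row does not reach only later rows make up. A row lasts 1/10 s, in which the tool goes at most 50 mm and 8.59 degrees, less where a joint would pass 70% of its speed; a pose out of reach is approached as far as the arm can. A call with a number of a shift or a turn outside -1 to 1 is refused whole. A call with a gripper value outside its range is refused whole. The fingers move at their own pace and stop on an object; "grip_force" is the grip in N (left out, the last holds). Time passes only in rows, so rows that repeat a pose let the fingers close. It gives the time, the measured TCP pose, the force and the opening at its end, in the units of the state.
- arm.observe(): the state, without advancing time (a new reading comes with each control period).
- get_image(name): name is "side" or "top" or "wrist"; returns (picture, depth): 420x560x3 uint8, red, green, blue; 420x560 float32, m along the optical axis (not along the pixel's ray), 0 where there is no reading.
- camera_info(name): a dict with "fovy" (degrees; the focal length in pixels is half the picture's height over the tangent of half this angle, whatever the lens; pixels are square), "cx", "cy" (the principal point, pixels), "R" (3x3) and "t" (3): a world point X has camera coordinates R X + t; the wrist camera has in their place "tool_from_camera" (4x4, takes a point from camera to tool coordinates, whose origin is the TCP and whose axes are the tool frame's). Camera axes: x right, y down, z forward; pixel columns grow to the right and rows downward; lengths in m; the calibration is good to about 2 mm. A picture is of the moment at which its call begins: read the wrist's pose just before it. camera_info takes no time and is no camera call.
- arm.sign_off(): hands the job in, once; it reports no verdict.
The state is a dict: "clock": time; "joints": joint angles; "dq": joint speeds; "joint_efforts": joint torques, N m; "position": TCP position; "ee_rot": TCP orientation; "force": force on the tool from outside, world axes, zero at the start; "ft_torque": the same for the moment, N m; "width": opening from 0.0 (shut) to 1.0 (fully open).
Only numpy, scipy, OpenCV 4.12 (cv2) and the standard library are available. Lean on these libraries where they do the work, as an engineer would, in place of code of your own. Each camera call takes 0.05 s, during which the arm holds its last target. There are 200 camera calls.

## Task

Pull the carrying rod out of its wooden holder, thread it through all three spools standing in the rack and lift them off together on the rod. Hang the loaded rod across the empty bay of the dark wooden case, resting in the notches of both end walls with its handle outside, so that the three spools are inside and nothing in the bay stands above the rim; then let go. Leave the grease tin, the oil bottle and the finished reel where they are.

Things in the scene. Friction and masses are not known exactly. Their poses are not given: they have to be found in the camera images.
- rod_grip (a point): Centre of the handle of the loose carrying rod (115 g, 200 mm long): a flat-sided wooden block 75 mm long (x), 26 mm wide (y), 44 mm high (z). At its end face, 37.5 mm along +x, a round steel shaft begins (10 mm thick, 125 mm long, running on along +x in line with the handle's middle). It starts level in the holder, whole handle hidden, about 117 mm of shaft sticking out.
- rod_shaft (a point): Half-way along the rod's shaft: 100 mm from the handle's centre along +x. Same axes as rod_grip. The rod balances 16 mm behind the end face, inside the handle: put down on the bench it lies level on its handle, the shaft free in the air, axis 22 mm up.
- rod_tip (a point): Rounded tip of the rod's shaft, 162.5 mm from the handle's centre along +x. Same axes as rod_grip.
- rod: The carrying rod; origin on its axis at the handle's end face, where the shaft begins; x towards the tip.
- holder_mouth (a point): Holder: fixed plywood sleeve 90 mm long, 46 wide, 62 high, roofed, open at one end only. This point: middle of that end, 28 mm above the bench, at the stowed rod's axis; x points out of the sleeve, z up; the block reaches 90 mm back along -x. Inside 34 mm wide, 50 mm high, floor 6 mm above the bench. The rod must be drawn out along +x by 85 mm or more before its handle is free.
- rack_centre (a point): Middle place of the fixed wooden spool rack, at the height of the spools' holes (52.5 mm above the bench). x runs along the row and the holes, z up. 96 mm long (x), 64 mm wide (y). Spools stand on edge at x = -31, 0, 31 mm on two rails between thin dividers 36 mm high above the bench. Rack and case stand one left and one right of the robot, either way.
- case_bay (a point): Case: fixed open box of dark wood, rim 86 mm above the bench. This point: middle of its empty bay, 50 mm above the bench, where the hung rod's axis lies. x runs from end wall to end wall, z up. Bay 104 mm long (x), 84 mm wide (y), floor 6 mm above the bench; walls 4 mm thick, end walls' outer faces at x = -56 and 56 mm. Beyond its wall at y = 44 mm a bay packed with small boxes reaches to y = 110 mm.
- case: The case again; origin under the middle of the empty bay, at bench height, same axes as case_bay. Each end wall has at y = 0 a notch 18 mm wide, open at the top, bottom 45 mm above the bench. The rod may lie either way round, handle outside one end wall with its end face about 7 mm off it, tip out through the other notch.
- spool0_centre (a point): Centre of one of three alike aluminium spools (50 g, mass varies by up to 40 %): two flanges 70 mm across, 24 mm wide over all, with a through hole 20 mm across along its x axis. It stands on edge in the rack, x level along the row, and may be turned about x. It hangs about 5 mm below the rod's axis when carried.
- spool1_centre (a point): Centre of one of three alike aluminium spools (50 g, mass varies by up to 40 %): two flanges 70 mm across, 24 mm wide over all, with a through hole 20 mm across along its x axis. It stands on edge in the rack, x level along the row, and may be turned about x. It hangs about 5 mm below the rod's axis when carried.
- spool2_centre (a point): Centre of one of three alike aluminium spools (50 g, mass varies by up to 40 %): two flanges 70 mm across, 24 mm wide over all, with a through hole 20 mm across along its x axis. It stands on edge in the rack, x level along the row, and may be turned about x. It hangs about 5 mm below the rod's axis when carried.
- tin_centre (a point): Bystander: flat round steel grease tin, 60 mm across, 18 mm high, loose on the bench; centre, half-way up.
- oil_centre (a point): Bystander: small white oil bottle, 36 mm across, 90 mm high, standing loose; centre, half-way up.
- reel_centre (a point): Bystander: finished aluminium fishing reel on its foot, about 60 mm (x) x 80 mm (y) and 74 mm high, crank towards -y, loose; its centre, 40 mm above the bench.
- spool0: Spool (see its centre point); origin at its centre.
- spool1: Spool (see its centre point); origin at its centre.
- spool2: Spool (see its centre point); origin at its centre.
Things that resemble listed ones, but are neither listed nor needed, are in the scene too. What is meant by the rod is not orange, and is the larger of those in its own colour.

How it is judged:
On the way:
1. all three spools are carried on the rod's shaft at once, lifted clear of the rack (their centres more than 95 mm above the bench) (y of spool0_centre in the frame of rod_grip between -0.009 and 0.009 m and z of spool0_centre in the frame of rod_grip between -0.009 and 0.009 m and x of spool0_centre in the frame of rod_grip between 0.0375 and 0.1625 m and height (world z) of each of spool0_centre, spool1_centre, spool2_centre above 0.095 m and y of spool1_centre in the frame of rod_grip between -0.009 and 0.009 m and z of spool1_centre in the frame of rod_grip between -0.009 and 0.009 m and x of spool1_centre in the frame of rod_grip between 0.0375 and 0.1625 m and y of spool2_centre in the frame of rod_grip between -0.009 and 0.009 m and z of spool2_centre in the frame of rod_grip between -0.009 and 0.009 m and x of spool2_centre in the frame of rod_grip between 0.0375 and 0.1625 m), for 0.2 s.
At the end, for the whole second after the job is handed in: The rod rests in both notches (axis within 7 mm of 50 mm height and 12 mm of the notches' middle at handle and tip), handle outside one end wall, tip out through the other; all three spools hang still on its shaft inside the bay, tops below the rim (y of spool0_centre in the frame of rod_grip between -0.009 and 0.009 m and z of spool0_centre in the frame of rod_grip between -0.009 and 0.009 m and x of spool0_centre in the frame of rod_grip between 0.0375 and 0.1625 m and x of spool0_centre in the frame of case_bay between -0.044 and 0.044 m and y of spool0_centre in the frame of case_bay between -0.012 and 0.012 m and z of spool0_centre in the frame of case_bay between -0.012 and 0.001 m and y of spool1_centre in the frame of rod_grip between -0.009 and 0.009 m and z of spool1_centre in the frame of rod_grip between -0.009 and 0.009 m and x of spool1_centre in the frame of rod_grip between 0.0375 and 0.1625 m and x of spool1_centre in the frame of case_bay between -0.044 and 0.044 m and y of spool1_centre in the frame of case_bay between -0.012 and 0.012 m and z of spool1_centre in the frame of case_bay between -0.012 and 0.001 m and y of spool2_centre in the frame of rod_grip between -0.009 and 0.009 m and z of spool2_centre in the frame of rod_grip between -0.009 and 0.009 m and x of spool2_centre in the frame of rod_grip between 0.0375 and 0.1625 m and x of spool2_centre in the frame of case_bay between -0.044 and 0.044 m and y of spool2_centre in the frame of case_bay between -0.012 and 0.012 m and z of spool2_centre in the frame of case_bay between -0.012 and 0.001 m and y of rod_grip in the frame of case_bay between -0.012 and 0.012 m and z of rod_grip in the frame of case_bay between -0.007 and 0.007 m and y of rod_tip in the frame of case_bay between -0.012 and 0.012 m and z of rod_tip in the frame of case_bay between -0.007 and 0.007 m and ((x of rod_tip in the frame of case_bay above 0.053 m and x of rod_grip in the frame of case_bay below -0.085 m) or (x of rod_tip in the frame of case_bay below -0.053 m and x of rod_grip in the frame of case_bay above 0.085 m)) and linear speed of rod below 0.03 m/s and linear speed of each of spool0, spool1, spool2 below 0.05 m/s); the robot touches nothing.
It fails at once if the grease tin is shifted by more than 20 mm (distance of tin_centre from where it was at the start of the episode above 0.02 m).
It fails at once if the oil bottle is shifted by more than 20 mm (distance of oil_centre from where it was at the start of the episode above 0.02 m).
It fails at once if the finished reel is shifted by more than 20 mm (distance of reel_centre from where it was at the start of the episode above 0.02 m).
It also fails if it takes over 72 s, if anything falls off the work surface, if the arm or the gripper's body presses on something with over 40 N, if the wrist force passes 120 N, or if a joint passes its speed limit or range.

## Working session

There is one attempt and no reset: what is moved stays moved. The work goes in short steps, Python scripts to look and compute and a tool call to move; the robot and the scene stay as the last step left them, time stands still between calls to the robot, and variables do not carry over. Pictures are saved under pics/ and viewed, about 8 in all and at most 12, crops included, and the job is handed in when it is done.

Besides the shell and the picture viewer there is one more tool, called after ">>>" as name(argument=value, ...), one argument or row to a line, values as JSON. carry_out: Moves the arm, as the interface text tells. Shifts and turns lie within -1 to 1; 1 stands for 0.1 m of shift or 45 degrees of turn. Its arguments: {"type":"object","properties":{"steps":{"type":"array","items":{"type":"number"}},"grip_force":{"type":"number"}},"required":["steps"]}

```bash
mkdir -p pics; ls; cat > h.py <<'E'
import numpy as np, cv2
from cell import arm, get_image, camera_info
from scipy.spatial.transform import Rotation as Ro
def f_of(i,H=420): return H/2/np.tan(np.radians(i['fovy'])/2)
def cam(name):
    i=camera_info(name); f=f_of(i)
    if 'R' in i: return f,i['cx'],i['cy'],np.array(i['R']),np.array(i['t'])
    s=arm.observe(); T=np.eye(4); T[:3,:3]=Ro.from_rotvec(s['ee_rot']).as_matrix(); T[:3,3]=s['position']
    M=np.linalg.inv(T@np.array(i['tool_from_camera'])); return f,i['cx'],i['cy'],M[:3,:3],M[:3,3]
def snap(name,fn):
    c=cam(name); im,d=get_image(name); np.savez('pics/'+fn+'.npz',im=im,d=d,f=c[0],cx=c[1],cy=c[2],R=c[3],t=c[4])
    cv2.imwrite('pics/'+fn+'.png',im[:,:,::-1]); return im,d,c
def load(fn):
    z=np.load('pics/'+fn+'.npz'); return z['im'],z['d'],(float(z['f']),float(z['cx']),float(z['cy']),z['R'],z['t'])
def onz(c,u,v,h):
    f,cx,cy,R,t=c; o=-R.T@t; d=R.T@np.array([(u-cx)/f,(v-cy)/f,1]); return o+d*(h-o[2])/d[2]
def cloud(d,c):
    f,cx,cy,R,t=c; v,u=np.mgrid[:d.shape[0],:d.shape[1]]
    P=np.stack([(u-cx)/f*d,(v-cy)/f*d,d],-1); W=(P-t)@R; W[d==0]=np.nan; return W
def proj(c,X):
    f,cx,cy,R,t=c; p=R@np.array(X)+t; return f*p[0]/p[2]+cx,f*p[1]/p[2]+cy
E
python3 - <<'E'
from h import *
for n in ('top','side'):
    im,d,c=snap(n,n+'0'); print(n,c,(d==0).mean())
s=arm.observe(); print(s); print(arm.grip_point_offset, camera_info('wrist'))
a=cv2.imread('pics/top0.png');
E
```

```text
pics
top (np.float64(433.1477993054343), 284.5283467365413, 209.24293019307126, array([[-0.02486455, -0.99965118,  0.00890369],
       [-0.98052016,  0.02265091, -0.19510803],
       [ 0.19483829, -0.01358153, -0.98074134]]), array([-0.00818937,  0.4630422 ,  1.11167489])) 0.0038562925170068027
side (np.float64(505.6643347051216), 279.00459398869486, 211.1074227332015, array([[ 0.83121907, -0.55593532,  0.00328334],
       [-0.43006226, -0.64673734, -0.62990259],
       [ 0.35230856,  0.522175  , -0.7766672 ]]), array([-0.40244836,  0.24220216,  1.29350723])) 0.003966836734693877
{'clock': 0.1, 'joints': array([-1.21560005,  0.43509559,  0.02497056,  1.57398206, -0.01160466,
        1.13396265, -0.07507678]), 'dq': array([ 3.41953482e-04, -1.22822500e-03, -1.73167166e-03, -1.80064782e-03,
        9.33789553e-05,  1.27654450e-03,  5.30162291e-04]), 'joint_efforts': array([ 4.03040496e-03, -6.69125462e+01,  9.88398604e-01, -3.15147507e+01,
       -6.05182489e-02,  3.73046170e-02,  3.59163528e-05]), 'position': array([0.27608483, 0.56023541, 0.22606855]), 'ee_rot': array([-1.54211125,  0.35922791, -0.35893651]), 'force': array([ 0.20232734, -0.04927087,  0.62434944]), 'ft_torque': array([ 0.02057774, -0.02481115,  0.00214429]), 'width': 0.9995597531185899}
0.0188 {'fovy': 59.04423130241704, 'cx': 280.02239445962977, 'cy': 215.42713177481193, 'tool_from_camera': array([[-2.87762284e-04,  9.58719801e-01,  2.84352351e-01,
        -7.69475375e-02],
       [ 2.67537813e-04, -2.84352279e-01,  9.58719829e-01,
        -1.58555830e-01],
       [ 9.99999923e-01,  3.51958414e-04, -1.74667937e-04,
         7.76643413e-04],
       [ 0.00000000e+00,  0.00000000e+00,  0.00000000e+00,
         1.00000000e+00]])}
```

View pics/top0.png

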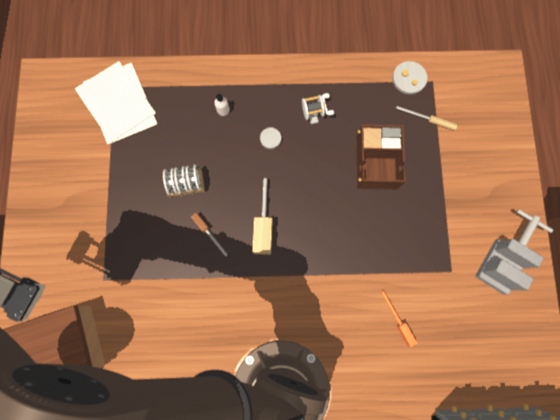

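View pics/side0.png

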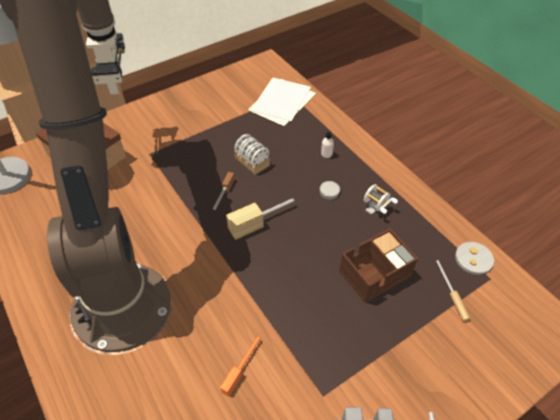

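Top view: the rack with its spools is at (183,181), the holder at (262,235) with its shaft up to (265,180), and the case at (382,158). Rod candidates:
- **Steel shaft in the pale holder (264,200):** this fits. It sits in the sleeve with the handle hidden.
- **Brown driver (209,234):** lies loose on the mat, so it isn't the rod.
- **Pale-handled knife (427,118):** loose, not in the holder.
- **Orange tool (400,320):** wrong colour.

Next I'll confirm with a crop and measure.

```bash
python3 - <<'E'
from h import *
im,d,c=load('top0')
a=cv2.imread('pics/top0.png')
l=cv2.resize(a[155:265,150:290],None,fx=4,fy=4,interpolation=cv2.INTER_CUBIC)
r=cv2.resize(a[115:195,345:420],None,fx=3,fy=3,interpolation=cv2.INTER_CUBIC)
o=np.zeros((440,790,3),np.uint8);o[:,:560]=l;o[:240,565:790]=r;cv2.imwrite('pics/crop1.png',o)
C={n:cloud(load(n+'0')[1],load(n+'0')[2]) for n in('top','side')}
for n,W in C.items():
    print(n,'bench z', np.nanmedian(W[...,2][(W[...,0]>.4)&(W[...,0]<.7)&(abs(W[...,1])<.25)]))
W=C['top']
def box(m,name):
    m=m.astype(np.uint8); k,lab,st,ce=cv2.connectedComponentsWithStats(m)
    for i in range(1,k):
        if st[i,4]>60:
            p=W[lab==i]; r=cv2.minAreaRect((p[:,:2]*1000).astype(np.float32)); print(name,ce[i].round(),st[i,4],'ctr',np.round(r[0],1),'size',np.round(r[1],1),'ang',round(r[2],1),'z',np.nanpercentile(p[:,2],[5,50,95]).round(4))
Z=W[...,2]; reg=(W[...,0]>.3)&(W[...,0]<.95)&(abs(W[...,1])<.5)
box((Z>.052)&(Z<.075)&reg,'z52-75'); box((Z>.014)&(Z<.045)&reg,'z14-45'); box((Z>.075)&(Z<.1)&reg,'z75-100')
E
```

```text
top bench z 0.0013893397202204066
side bench z 0.00032782058547804554
z52-75 [313. 106.] 240 ctr [ 751.6 -108.6] size [54.2 56.7] ang 12.0 z [0.0527 0.0592 0.0719]
z52-75 [221. 104.] 91 ctr [764.2 149.9] size [25.7 34.3] ang 15.7 z [0.053  0.061  0.0713]
z52-75 [360. 147.] 64 ctr [ 630.  -227.1] size [ 5.7 98.9] ang 89.4 z [0.0544 0.0639 0.0744]
z52-75 [386. 153.] 129 ctr [ 609.4 -292.3] size [105.8  31.2] ang 69.2 z [0.0533 0.0641 0.0733]
z52-75 [182. 183.] 111 ctr [547.5 251.9] size [67.2 23. ] ang 2.4 z [0.0541 0.0645 0.0745]
z52-75 [171. 185.] 111 ctr [542.4 283.7] size [65.3 24.7] ang 7.1 z [0.0532 0.0661 0.0739]
z52-75 [376. 182.] 125 ctr [ 526.3 -274.4] size [116.4  35.5] ang 68.9 z [0.0531 0.0646 0.0739]
z52-75 [193. 183.] 86 ctr [535.7 221.7] size [33.5 24.1] ang 7.7 z [0.0532 0.0661 0.0735]
z52-75 [262. 235.] 613 ctr [393.7  41.7] size [45.8 89.6] ang 86.4 z [0.0582 0.062  0.0656]
z14-45 [440. 121.] 127 ctr [ 713.8 -471.9] size [63.9 19.3] ang 68.0 z [0.015  0.0188 0.0239]
z14-45 [270. 138.] 324 ctr [675.6  16.4] size [56.8 59. ] ang 88.7 z [0.0149 0.0184 0.0218]
z14-45 [36
[... 229 characters left out ...]
61.5 96.5] ang 8.6 z [0.0158 0.0272 0.0424]
z14-45 [264. 198.] 148 ctr [499.7  35.4] size [  9.9 109.8] ang 86.8 z [0.0277 0.0318 0.0359]
z14-45 [205. 230.] 229 ctr [402.  184.5] size [141.2  18.5] ang 38.1 z [0.0163 0.029  0.0344]
z75-100 [382. 138.] 1031 ctr [ 629.3 -284.5] size [113.6 103.2] ang 88.2 z [0.076  0.081  0.0875]
z75-100 [191. 176.] 88 ctr [551.6 224. ] size [48.2 24.1] ang 8.0 z [0.0759 0.0824 0.0873]
z75-100 [168. 179.] 106 ctr [544.8 284.4] size [52.  24.9] ang 8.6 z [0.0753 0.0806 0.088 ]
z75-100 [179. 177.] 93 ctr [548.6 254.6] size [50.6 24.3] ang 9.7 z [0.076  0.0815 0.0885]
z75-100 [385. 178.] 167 ctr [ 541.4 -280.9] size [113.4  37.7] ang 88.0 z [0.0767 0.0847 0.0881]
```

View pics/crop1.png

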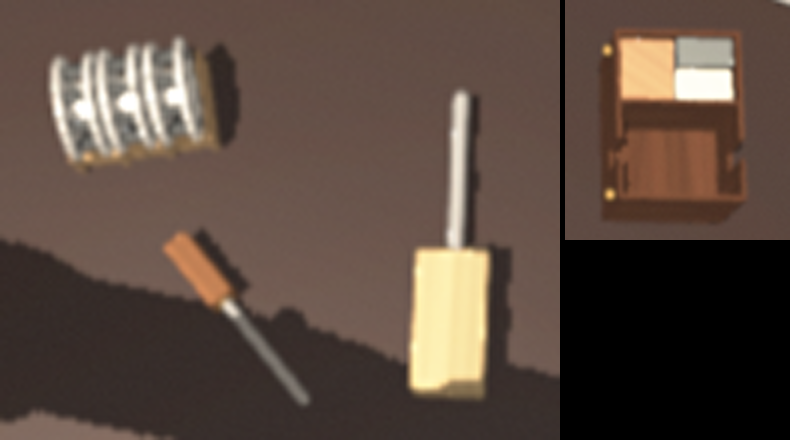

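The crop confirms it: the larger steel shaft sits in the pale sleeve, and the brown driver (215,290 in the crop) is loose and stays put. The case's notches are in its left and right walls. Next I'll take close wrist views.

```bash
python3 - <<'E'
from h import *
s=arm.observe(); R=Ro.from_rotvec(s['ee_rot']).as_matrix(); print(R.round(3))
f,cx,cy,Rc,t=cam('wrist'); print('cam pos rel tcp',(-Rc.T@t-s['position']).round(3),'look',Rc[2].round(3))
E
```

```text
[[ 0.897 -0.     0.442]
 [-0.442 -0.001  0.897]
 [ 0.    -1.    -0.001]]
cam pos rel tcp [-0.069  0.035  0.159] look [ 0.255 -0.127 -0.959]
```

>>> carry_out(
  steps=[1,0.66,-0.77,0,0.25,1,0.66,-0.77,0,0.25],
)

```text
clock: 0.3
position: [0.3405, 0.4847, 0.226]
ee_rot: [-1.562, 0.198, -0.198]
force: [1.4, -0.0, -0.1]
width: 0.997
```

>>> carry_out(
  steps=[1,0.66,-0.77,0,0.25,1,0.66,-0.77,0,0.25],
)

```text
clock: 0.5
position: [0.4065, 0.4079, 0.2264]
ee_rot: [-1.571, 0.047, -0.046]
force: [0.2, 1.5, -0.1]
width: 1.001
```

>>> carry_out(
  steps=[1,0.66,-0.77,0,0,1,0.66,-0.77,0,0],
)

```text
clock: 0.7
position: [0.4717, 0.3317, 0.2265]
ee_rot: [-1.57, 0.051, -0.051]
force: [0.9, -0.1, 0.5]
width: 1.001
```

>>> carry_out(
  steps=[1,0.66,-0.77,0,0,1,0.66,-0.77,0,0,1,0.66,-0.77,0,0,1,0.66,-0.77,0,0],
)

```text
clock: 1.1
position: [0.5375, 0.2549, 0.2263]
ee_rot: [-1.571, 0.055, -0.054]
force: [-0.7, 0.4, 0.3]
width: 1.001
```

```bash
python3 - <<'E'
from h import *
s=arm.observe(); print(s['position'],s['clock'],s['joints'].round(2))
im,d,c=snap('wrist','w1'); W=cloud(d,c)
Z=W[...,2]; reg=(abs(W[...,0]-.548)<.07)&(abs(W[...,1]-.254)<.08)
print('bench',np.nanmedian(Z[Z<.02]))
for lo,hi in((.060,.075),(.075,.1)):
    k,lab,st,ce=cv2.connectedComponentsWithStats(((Z>lo)&(Z<hi)&reg).astype(np.uint8))
    for i in range(1,k):
        if st[i,4]>100:
            p=W[lab==i]; r=cv2.minAreaRect((p[:,:2]*1000).astype(np.float32)); print(lo,ce[i].round(),st[i,4],np.round(r[0],1),np.round(r[1],1),round(r[2],1),np.nanmax(p[:,2]).round(4), p.mean(0).round(4))
E
```

```text
[0.53752915 0.25490081 0.22625466] 1.1 [-0.57  0.39  0.06  1.65 -0.02  1.11  0.99]
bench 0.0014616142385591633
0.06 [310. 187.] 527 [529.5 281.3] [32.1 23.7] 8.7 0.075 [0.531  0.2817 0.0688]
0.06 [274. 196.] 455 [534.  249.9] [31.8 19.5] 8.5 0.075 [0.5369 0.2506 0.0689]
0.06 [257. 210.] 180 [553.4 234.2] [64.8  4.2] 9.1 0.075 [0.5481 0.2344 0.0687]
0.06 [239. 203.] 453 [537.9 220.2] [33.4 18.6] 16.8 0.075 [0.5409 0.219  0.0689]
0.06 [317. 223.] 247 [566.6 288.1] [23.2 19.4] 7.9 0.075 [0.5629 0.2867 0.0703]
0.06 [282. 230.] 244 [571.4 255.8] [17.8 24.2] 86.1 0.0749 [0.5675 0.2554 0.0704]
0.06 [248. 237.] 253 [576.1 225.5] [17.1 25.1] 89.8 0.075 [0.5726 0.2241 0.0703]
0.075 [314. 206.] 763 [546.6 283.4] [53.4 24.1] 8.0 0.088 [0.5446 0.2835 0.0822]
0.075 [279. 213.] 784 [550.7 254.4] [52.1 24.4] 8.2 0.0881 [0.5488 0.2541 0.082 ]
0.075 [245. 221.] 821 [555.2 224.1] [51.9 24.2] 8.5 0.0886 [0.5535 0.224  0.0819]
```

View pics/w1.png

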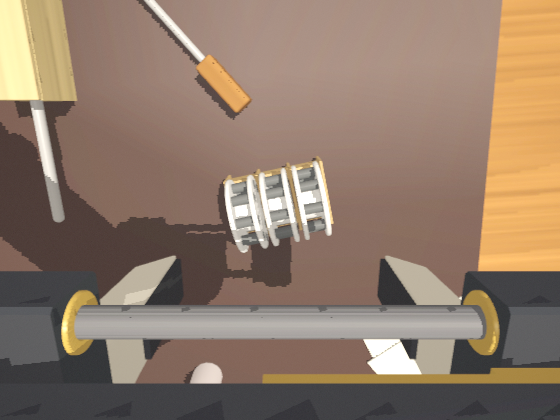

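Near view: the spools are at (310,195), (279,205) and (245,215), and the row is at about 98.2°. Next I'll look at the rod from above.

>>> carry_out(
  steps=[1,-0.3,-1,0,0,1,-0.3,-1,0,0],
)

```text
clock: 1.35
position: [0.5066, 0.1629, 0.2261]
ee_rot: [-1.57, 0.047, -0.046]
force: [1.0, -1.2, 0.6]
width: 1.0
```

>>> carry_out(
  steps=[1,-0.3,-1,0,0,1,-0.3,-1,0,0,1,-0.3,-1,0,0,1,-0.3,-1,0,0],
)

```text
clock: 1.75
position: [0.4774, 0.0612, 0.227]
ee_rot: [-1.57, 0.051, -0.052]
force: [0.7, 1.2, 0.1]
width: 0.998
```

```bash
python3 - <<'E'
from h import *
s=arm.observe(); R=Ro.from_rotvec(s['ee_rot']).as_matrix(); print(s['position'],s['clock'],'tool x ang',np.degrees(np.arctan2(R[1,0],R[0,0])))
im,d,c=snap('wrist','w2'); W=cloud(d,c); Z=W[...,2]
for n,m in(('shaft',(Z>.022)&(Z<.042)&(abs(W[...,1]-.036)<.03)&(W[...,0]>.445)&(W[...,0]<.6)),('hold',(Z>.055)&(Z<.07)&(abs(W[...,1]-.04)<.05)&(W[...,0]<.46)&(W[...,0]>.3))):
    k,lab,st,ce=cv2.connectedComponentsWithStats(m.astype(np.uint8)); i=1+np.argmax(st[1:,4]); p=W[lab==i]
    q=(p[:,:2]*1000).astype(np.float32); l=cv2.fitLine(q,cv2.DIST_L2,0,.01,.01).ravel()
    print(n,len(p),l,np.degrees(np.arctan(l[1]/l[0])),cv2.minAreaRect(q),p.max(0),p.min(0),np.nanmedian(p[:,2]))
E
```

```text
[0.47744264 0.06122174 0.22703419] 1.75 tool x ang -3.740087570052853
shaft 1074 [ 9.9857122e-01 -5.3437170e-02  4.9819424e+02  3.5068108e+01] -3.063183 ((501.0456237792969, 34.6677131652832), (9.904390335083008, 112.2869873046875), 86.9746322631836) [0.55707749 0.04215323 0.03615529] [0.44507874 0.02709625 0.02780829] 0.03266864670970553
hold 6231 [ 9.9838483e-01 -5.6813125e-02  3.9428763e+02  4.1179428e+01] -3.2569058 ((395.9710693359375, 40.81206512451172), (46.2636833190918, 89.36357879638672), 86.3845443725586) [0.44198936 0.06610217 0.06543701] [0.35013645 0.01570335 0.05529589] 0.0625740548441999
```

>>> carry_out(
  steps=[1,0,-0.25,-1,0.015,1,0,-0.25,-1,0.015,1,0,-0.25,-1,0.015],
)

```text
clock: 2.1
position: [0.4746, 0.0365, 0.1223]
ee_rot: [-1.572, 0.047, -0.033]
force: [-1.0, 0.2, 0.2]
width: 0.999
```

>>> carry_out(
  steps=[1,0,0,-0.5,0,0.6,0,0,-0.8,0,0.6,0,0,-1,0,0.6,0,0,-1,0,0.6,0,0,-1,0],
)

```text
clock: 2.6
position: [0.4792, 0.0376, 0.028]
ee_rot: [-1.569, 0.04, -0.041]
force: [-0.2, -0.3, 0.2]
width: 0.703
```

>>> carry_out(
  steps=[0.5,0,-0.015,-0.18,0,0.3,0,-0.015,-0.18,0,0,0,-0.015,-0.18,0,0,0,-0.015,-0.18,0,0,0,-0.015,-0.18,0,0,0,-0.015,-0.18,0,0,0,-0.015,-0.18,0,0,0,-0.015,-0.18,0],
  grip_force=40,
)

```text
clock: 3.4
position: [0.4784, 0.0344, 0.0089]
ee_rot: [-1.57, 0.042, -0.042]
force: [0.0, 0.7, 0.5]
width: 0.094
```

>>> carry_out(
  steps=[0,0.15,-0.008,0.01,0,0,0.3,-0.016,0.01,0,0,0.45,-0.024,0.01,0,0,0.6,-0.032,0.01,0,0,0.8,-0.043,0.01,0,0,1,-0.054,0.01,0,0,1,-0.054,0.01,0],
)

```text
clock: 4.1
position: [0.5808, 0.0287, 0.0098]
ee_rot: [-1.57, 0.04, -0.044]
force: [-0.5, -0.8, -1.2]
width: 0.092
```

```bash
python3 - <<'E'
from h import *
s=arm.observe(); print(s['position'],s['force'],s['ft_torque'])
im,d,c=snap('side','s1'); im2,d2,c2=snap('top','t1')
a=cv2.resize(im[150:260,210:350],None,fx=3,fy=3); b=cv2.resize(im2[100:260,210:330],None,fx=2.0625,fy=2.0625)[:330]
cv2.imwrite('pics/v1.png',np.hstack([a,b])[:,:,::-1])
E
```

```text
[0.58077532 0.02871152 0.00975041] [-0.49251544 -0.791096   -1.15328656] [ 0.05040703 -0.08669569 -0.00294847]
```

View pics/v1.png

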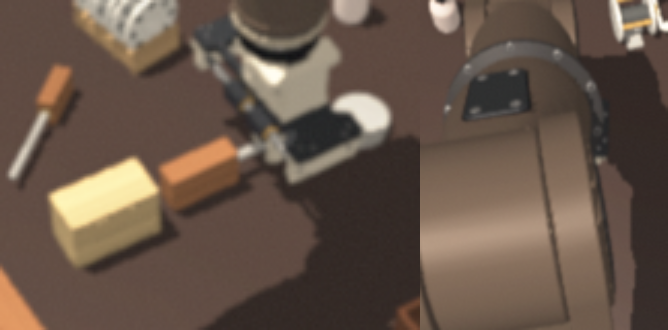

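The handle is out. It's brown, and larger than the loose brown driver, so it matches. The tip now overhangs the tin, so I'll lift before doing anything else, turn the rod to point −y, and lay it on clear bench.

>>> carry_out(
  steps=[0,0,0,0.2,0,0,0,0,0.45,0,0,0,0,0.7,0,0,-0.1,0,0.7,0,0,-0.1,0,0.7,-0.15,0,-0.2,0,0.7,-0.3,0,-0.2,0,0.7,-0.45,0,-0.2,0,0.7,-0.6,0,-0.3,0,0.7,-0.75,0,-0.3,0,0.7,-0.9,0,-0.3,0,0.7,-0.95,0,-0.3,0,0.7,-0.95],
  grip_force=60,
)

```text
clock: 5.4
position: [0.5463, 0.0291, 0.0789]
ee_rot: [-1.48, 0.627, -0.624]
force: [0.8, -1.7, -1.1]
width: 0.091
```

>>> carry_out(
  steps=[0,0,0,0,-0.15,0,0,0,0,-0.3,0,-0.05,0,0,-0.45,0,-0.1,0,0,-0.6,0,-0.15,0,0,-0.75,0,-0.15,0,0,-0.8,0,-0.15,0,0,-0.8],
)

```text
clock: 6.1
position: [0.5319, 0.029, 0.0792]
ee_rot: [-1.275, 1.104, -1.102]
force: [-0.1, -0.0, -0.5]
width: 0.088
```

```bash
python3 - <<'E'
from h import *
s=arm.observe(); R=Ro.from_rotvec(s['ee_rot']).as_matrix(); print(s['position'],s['clock'],s['joints'].round(2),'ang',np.degrees(np.arctan2(R[1,0],R[0,0])),s['ft_torque'])
im,d,c=snap('wrist','w3'); im2,d2,c2=snap('side','s2')
cv2.imwrite('pics/v2.png',np.hstack([cv2.resize(im,(440,330)),cv2.resize(im2[130:240,220:340],(360,330))])[:,:,::-1])
E
```

```text
[0.5319414  0.02901615 0.07920426] 6.1 [-0.51  0.49  0.49  1.99 -0.34  0.74  0.32] ang -81.75763154420025 [-0.13362024  0.05078491  0.01861219]
```

View pics/v2.png

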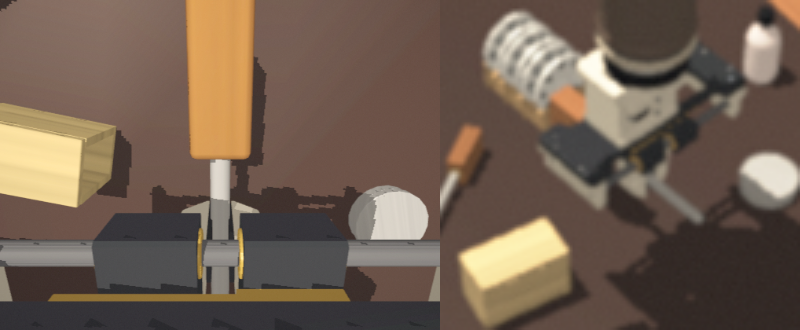

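```bash
cat > hd.py <<'E'
from h import *
def handle(fn,lo,hi,ctr):
    im,d,c=load(fn); W=cloud(d,c); hsv=cv2.cvtColor(im,cv2.COLOR_RGB2HSV)
    m=(hsv[...,0]<18)&(hsv[...,1]>110)&(W[...,2]>lo)&(W[...,2]<hi)&(np.hypot(W[...,0]-ctr[0],W[...,1]-ctr[1])<.09)
    k,lab,st,ce=cv2.connectedComponentsWithStats(m.astype(np.uint8)); i=1+np.argmax(st[1:,4]); p=W[lab==i]
    top=p[p[:,2]>np.percentile(p[:,2],60)-.006]
    r=cv2.minAreaRect((top[:,:2]*1000).astype(np.float32)); A=np.c_[top[:,:2]-top[:,:2].mean(0),np.ones(len(top))]; g=np.linalg.lstsq(A,top[:,2],rcond=None)[0]
    print('px',st[i],'rect',r,'plane slope x,y,z0',g.round(4),'ymin/max',top[:,1].min(),top[:,1].max())
E
python3 -c "
from hd import *
handle('w3',.07,.15,(.52,.11))"
```

```text
px [  236     0    89   203 16768] rect ((521.4536743164062, 105.03816986083984), (26.141542434692383, 60.579708099365234), 8.19461441040039) plane slope x,y,z0 [ 0.002  -0.0093  0.1196] ymin/max 0.07361910324904203 0.1365998019639133
```

>>> carry_out(
  steps=[0,0,0,-0.25,0,0,0,0,-0.5,0,0,0,0,-0.65,0,0,0,0,-0.73,0,0,0,0,-0.735,0,0,0,0,-0.735,0],
)

```text
clock: 6.8
position: [0.5334, 0.0288, 0.0066]
ee_rot: [-1.273, 1.103, -1.103]
force: [0.7, -0.4, -1.7]
width: 0.093
```

>>> carry_out(
  steps=[0.15,0,0,0,0,0.3,0,0,0,0,0.5,0,0,0,0,0.5,0,0,0.2,0,0.6,0,0,0.6,0,0.6,0,0,0.75,0,0.6,-0.05,0.35,0.75,0,0.6,-0.105,0.73,0.75,0,0.6,-0.105,0.73,0.75,0,0.6,-0.105,0.73,0.75,0],
)

```text
clock: 7.8
position: [0.5225, 0.1031, 0.0814]
ee_rot: [-1.274, 1.101, -1.101]
force: [-0.6, -0.5, 0.6]
width: 0.603
```

```bash
python3 - <<'E'
from hd import *
s=arm.observe(); print(s['position'],s['clock'],s['width'])
snap('wrist','w4'); handle('w4',.03,.06,(.52,.11))
E
```

```text
[0.52246685 0.10308543 0.08144477] 7.8 0.6025862102172889
px [ 258  165   48  129 5871] rect ((522.3489379882812, 111.60739135742188), (25.975177764892578, 74.62285614013672), 8.125492095947266) plane slope x,y,z0 [-0.0002 -0.005   0.0443] ymin/max 0.07317015889965067 0.14961354475388583
```

>>> carry_out(
  steps=[0.6,0.01,0,-0.3,0,0.6,0.01,0,-0.55,0,0.6,0.01,0,-0.76,0,0.6,0.01,0,-0.76,0,0,0.01,0,-0.76,0,0,0.01,0,-0.76,0,0,0.01,0,-0.76,0,0,0.01,0,-0.76,0,0,0.01,0,-0.76,0,0,0.01,0,-0.76,0],
  grip_force=60,
)

```text
clock: 8.85
position: [0.5241, 0.1021, 0.006]
ee_rot: [-1.272, 1.103, -1.103]
force: [-1.2, -0.3, 7.2]
width: 0.278
```

>>> carry_out(
  steps=[0,0,0,0.1,0,0,0,0,0.3,0,0,0,0,0.65,0,0,0,0,1,0],
)

```text
clock: 9.25
position: [0.5229, 0.1017, 0.1065]
ee_rot: [-1.275, 1.104, -1.103]
force: [0.9, 1.3, -1.8]
width: 0.279
```

>>> carry_out(
  steps=[0,0,0.2,0.2,0,0,0,0.5,0.2,0,0,0,0.95,0.2,0],
)

```text
clock: 9.55
position: [0.5244, 0.1957, 0.1272]
ee_rot: [-1.27, 1.105, -1.108]
force: [1.3, 0.5, -1.6]
width: 0.277
```

>>> carry_out(
  steps=[0,0,0.5,0,0,0,0,0.95,0,0],
)

```text
clock: 9.75
position: [0.5231, 0.2944, 0.1261]
ee_rot: [-1.273, 1.103, -1.103]
force: [0.5, -0.8, -1.2]
width: 0.279
```

>>> carry_out(
  steps=[0,0,0.5,0,0,0,0,0.95,0,0],
)

```text
clock: 9.95
position: [0.5228, 0.3895, 0.1259]
ee_rot: [-1.274, 1.103, -1.102]
force: [0.8, 0.3, 0.1]
width: 0.277
```

>>> carry_out(
  steps=[0,-0.02,0.4,0,0,0,-0.04,0.82,0,0,0,-0.04,0.82,0,0,0,-0.04,0.82,-0.3,0,0,-0.04,0.82,-0.6,0,0,-0.04,0.82,-0.6,0],
)

```text
clock: 10.55
position: [0.5168, 0.467, 0.0616]
ee_rot: [-1.281, 1.105, -1.104]
force: [-0.8, -0.1, -1.9]
width: 0.282
```

```bash
python3 - <<'E'
from hd import *
s=arm.observe(); R=Ro.from_rotvec(s['ee_rot']).as_matrix(); print(s['position'],s['clock'],s['joints'].round(2),'ang',np.degrees(np.arctan2(R[1,0],R[0,0])),s['ft_torque'])
im,d,c=snap('wrist','w5'); im2,d2,c2=snap('top','t2'); im3,d3,c3=snap('side','s3')
cv2.imwrite('pics/v3.png',np.hstack([cv2.resize(im,(440,330)),cv2.resize(im3[100:190,190:290],(360,330))])[:,:,::-1])
E
```

```text
[0.51677967 0.46703837 0.06155828] 10.55 [-1.09  0.74  0.47  1.56 -0.39  0.94 -0.35] ang -81.79594257638142 [-0.12676468  0.0750204  -0.01386906]
```

View pics/v3.png

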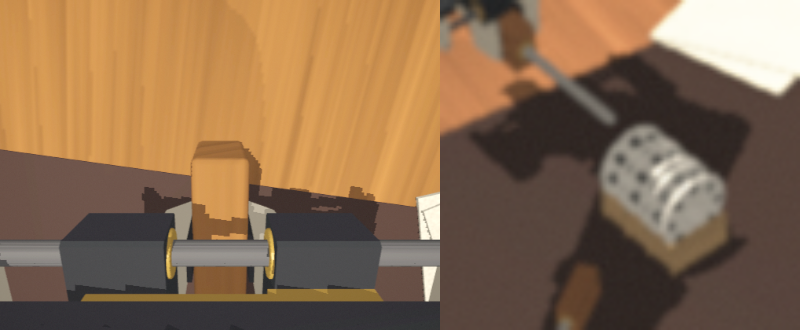

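```bash
cat > sh.py <<'E'
from h import *
u=np.array([.1435,-.9897]); n=np.array([.9897,.1435]); C=np.array([.5508,.2540])
def shaft(fn,zlo,zhi,smin,smax):
    im,d,c=load(fn); W=cloud(d,c); q=W[...,:2]-C; s=-(q@u); l=q@n
    m=(s>smin)&(s<smax)&(abs(l)<.02)&(W[...,2]>zlo)&(W[...,2]<zhi)
    if m.sum()<8: print(fn,'none',m.sum()); return
    S=s[m];L=l[m];Z=W[...,2][m]; a=np.polyfit(S,L,1); b=np.polyfit(S,Z,1)
    print(fn,m.sum(),'s',S.min().round(4),S.max().round(4),'lat at s=.05,.15',np.polyval(a,[.05,.15]).round(4),'z(mean) at',np.polyval(b,[.05,.15]).round(4),'zmax',np.percentile(Z,95).round(4))
E
python3 - <<'E'
from sh import *
s=arm.observe(); q=s['position'][:2]-C; print('tcp s,l',-(q@u),q@n,s['position'][2])
shaft('t2',.06,.1,.05,.18); shaft('s3',.06,.1,.05,.18)
for fn in('t2','s3','t1','s1','top0','side0'):
    im,d,c=load(fn); W=cloud(d,c); q=W[...,:2]-C; S=-(q@u); l=q@n
    m=(abs(S)<.045)&(abs(l)<.05)&(W[...,2]>.0835)
    if m.sum(): print(fn,'spool tops lat mean',l[m].mean().round(4),'s ext',np.percentile(S[m],[1,99]).round(4),m.sum(),'zmax',np.percentile(W[...,2][m],98), 'bench',np.nanmedian(W[...,2][abs(W[...,2])<.01]))
E
```

```text
tcp s,l 0.21728851092158077 0.0006205431527562069 0.06682223001368713
t2 174 s 0.065 0.1797 lat at s=.05,.15 [-0.0044 -0.0044] z(mean) at [0.0843 0.0842] zmax 0.0873
s3 95 s 0.0602 0.1798 lat at s=.05,.15 [-0.0033 -0.0036] z(mean) at [0.0837 0.0838] zmax 0.0885
t2 spool tops lat mean -0.0026 s ext [-0.0409  0.0425] 92 zmax 0.08916073504848501 bench 0.00038813574101080394
s3 spool tops lat mean -0.0031 s ext [-0.0435  0.0354] 27 zmax 0.08824210602619749 bench -0.000831214647346279
t1 spool tops lat mean -0.0012 s ext [-0.0145  0.0426] 56 zmax 0.08851661795013918 bench 0.00036194786744824593
s1 spool tops lat mean -0.0018 s ext [-0.0444  0.0383] 34 zmax 0.0885833741722275 bench -0.0008542840956565089
top0 spool tops lat mean -0.0015 s ext [-0.0414  0.0422] 96 zmax 0.08939379784517652 bench 0.00040501694862328936
side0 spool tops lat mean -0.0016 s ext [-0.0446  0.0376] 35 zmax 0.0886275890503279 bench -0.0008351379118160163
```

>>> carry_out(
  steps=[0,0.02,0,-0.15,0,0,0.02,0,-0.295,0,0,0.02,0,-0.295,0,0,0.02,0,-0.295,0],
)

```text
clock: 11.1
position: [0.5213, 0.4686, 0.0351]
ee_rot: [-1.275, 1.104, -1.103]
force: [-0.6, -0.5, -0.7]
width: 0.279
```

```bash
python3 - <<'E'
from sh import *
s=arm.observe(); q=s['position'][:2]-C; print('tcp s,l',-(q@u),q@n,s['position'][2])
snap('top','t3');snap('side','s4')
shaft('t3',.035,.07,.06,.17); shaft('s4',.035,.07,.06,.17)
s=arm.observe(); print(s['position'])
E
```

```text
tcp s,l 0.21665228194212377 0.0015624554126327042 0.03510762846346867
t3 148 s 0.0649 0.1694 lat at s=.05,.15 [-0.0013 -0.0014] z(mean) at [0.0549 0.0554] zmax 0.0595
s4 82 s 0.0648 0.1683 lat at s=.05,.15 [-0.0012 -0.0009] z(mean) at [0.0541 0.0532] zmax 0.0578
[0.52185703 0.46906501 0.03604648]
```

>>> carry_out(
  steps=[0,0.014,-0.1,0,0,0,0.029,-0.2,0,0,0,0.043,-0.3,0,0,0,0.057,-0.4,0,0,0,0.057,-0.4,0,0],
)

```text
clock: 11.7
position: [0.5283, 0.4262, 0.036]
ee_rot: [-1.273, 1.105, -1.106]
force: [1.0, 0.3, -0.2]
width: 0.278
```

```bash
python3 - <<'E'
from sh import *
s=arm.observe(); print(s['position'],s['force'],s['ft_torque'])
snap('top','t4'); shaft('t4',.035,.07,.055,.15)
im,d,c=load('t4'); W=cloud(d,c); q=W[...,:2]-C; S=-(q@u); l=q@n
m=(abs(S)<.05)&(abs(l)<.05)&(W[...,2]>.0835); print(l[m].mean(),np.percentile(S[m],[1,99]))
E
```

```text
[0.5283146  0.42615438 0.03604595] [ 0.95762822  0.32346998 -0.2090655 ] [-0.09171406  0.03893498 -0.01486273]
t4 160 s 0.055 0.1494 lat at s=.05,.15 [-0.0001 -0.0017] z(mean) at [0.0558 0.0562] zmax 0.0638
-0.002678674490533653 [-0.0406228   0.04265953]
```

>>> carry_out(
  steps=[0,0.01,-0.1,0,0,0,0.02,-0.2,0,0,0,0.035,-0.3,0,0,0,0.05,-0.4,0,0,0,0.06,-0.5,0,0,0,0.075,-0.6,0,0,0,0.09,-0.7,0,0,0,0.105,-0.8,0,0,0,0.11,-0.84,0,0,0,0.11,-0.84,0,0],
)

```text
clock: 12.75
position: [0.5386, 0.3441, 0.0358]
ee_rot: [-1.273, 1.104, -1.104]
force: [0.4, 0.9, -2.3]
width: 0.279
```

```bash
python3 - <<'E'
from sh import *
s=arm.observe(); q=s['position'][:2]-C; print('tcp s,l',-(q@u),q@n,s['position'][2],s['force'],s['ft_torque'])
im,d,c=snap('top','t5'); im3,d3,c3=snap('side','s5')
W=cloud(d,c); q=W[...,:2]-C; S=-(q@u); l=q@n
m=(abs(S)<.05)&(abs(l)<.05)&(W[...,2]>.0835); print(l[m].mean(),np.percentile(S[m],[1,99]))
cv2.imwrite('pics/v4.png',np.hstack([cv2.resize(im3[105:195,200:310],(400,330)),cv2.resize(im[150:220,140:225],(400,330))])[:,:,::-1])
shaft('t5',.035,.07,-.075,-.045);shaft('s5',.035,.07,-.075,-.045)
E
```

```text
tcp s,l 0.09089886860047973 0.0008491878442996491 0.03582501343373806 [ 0.36200554  0.89750306 -2.25192747] [-0.02788995  0.02474944 -0.02171132]
-0.011297701991378981 [-0.02379594  0.04958125]
t5 28 s -0.0597 -0.045 lat at s=.05,.15 [0.0293 0.0596] z(mean) at [-0.0509 -0.1521] zmax 0.0588
s5 45 s -0.0626 -0.0451 lat at s=.05,.15 [0.0093 0.0201] z(mean) at [0.0916 0.1296] zmax 0.0678
```

View pics/v4.png

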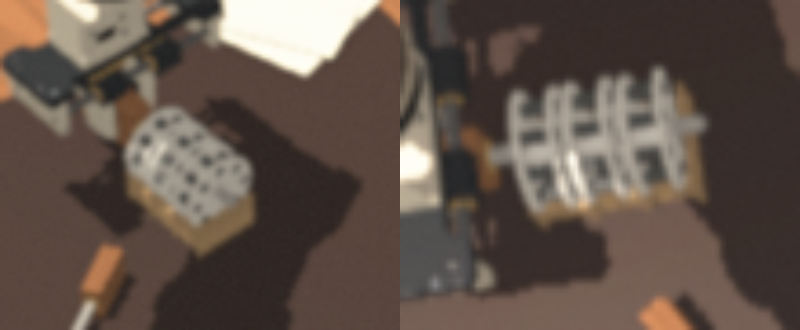

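The rod is through all three spools, with the tip showing at (700,125) on the far side. Lifting.

>>> carry_out(
  steps=[0,0,0,0.05,0,0,0,0,0.1,0,0,0,0,0.2,0,0,0,0,0.3,0,0,0,0,0.45,0,0,0,0,0.6,0,0,0,0,0.8,0,0,0,0,1,0,0,0,0,1,0],
)

```text
clock: 13.75
position: [0.5402, 0.3458, 0.1396]
ee_rot: [-1.267, 1.101, -1.104]
force: [-0.3, -0.2, -2.1]
width: 0.282
```

>>> carry_out(
  steps=[0,0,0,0.1,0,0,0,0,0.15,0,0,0,0,0.15,0,0,0,0,0.15,0],
)

```text
clock: 14.15
position: [0.5381, 0.3448, 0.1503]
ee_rot: [-1.274, 1.103, -1.103]
force: [0.5, -0.3, -2.9]
width: 0.279
```

```bash
python3 - <<'E'
from sh import *
s=arm.observe(); q=s['position'][:2]-C; print('tcp s,l',-(q@u),q@n,s['position'][2],s['force'],s['ft_torque'])
im,d,c=snap('top','t6'); im3,d3,c3=snap('side','s6')
cv2.imwrite('pics/v5.png',np.hstack([cv2.resize(im3[75:195,200:310],(400,436)),cv2.resize(im[140:220,140:225],(400,436))])[:,:,::-1])
shaft('t6',.13,.18,-.075,-.05);shaft('s6',.13,.18,-.075,-.05)
E
```

```text
tcp s,l 0.09173619239695074 0.00043487215300153515 0.1502769159866455 [ 0.47374119 -0.33463721 -2.94291909] [0.12839435 0.06159721 0.02006767]
t6 17 s -0.0596 -0.0501 lat at s=.05,.15 [0.0135 0.0283] z(mean) at [0.1711 0.1728] zmax 0.1721
s6 14 s -0.0649 -0.0523 lat at s=.05,.15 [-0.0184 -0.0335] z(mean) at [0.166  0.1652] zmax 0.1704
```

View pics/v5.png

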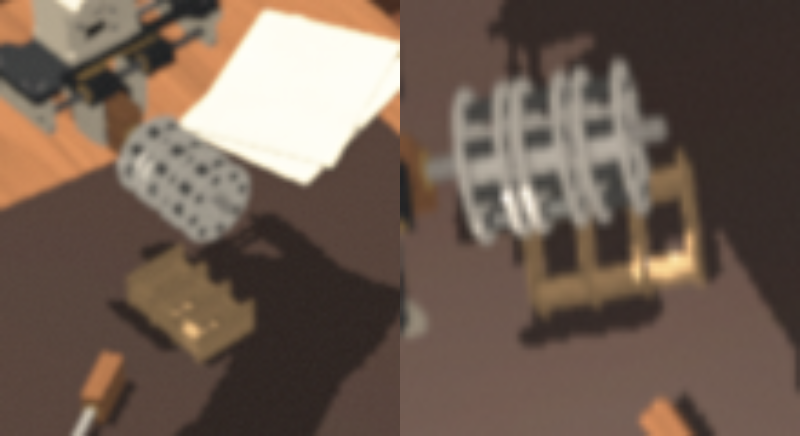

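All three spools hang on a level rod. Next I'll locate the case from its rim in the images already saved.

```bash
python3 - <<'E'
from h import *
for fn in('top0','side0','t6','s6'):
    im,d,c=load(fn); W=cloud(d,c); Z=W[...,2]
    m=(abs(W[...,0]-.59)<.13)&(abs(W[...,1]+.28)<.11)&(Z>.081)&(Z<.093)
    k,lab,st,ce=cv2.connectedComponentsWithStats(cv2.dilate(m.astype(np.uint8),np.ones((3,3)))); i=1+np.argmax(st[1:,4])
    p=W[m&(lab==i)]
    r=cv2.minAreaRect((p[:,:2]*1000).astype(np.float32)); bx=cv2.boxPoints(r)
    print(fn,len(p),np.round(r[0],1),np.round(r[1],1),round(r[2],2),'corners',bx.round(0).tolist(),'ztop',np.percentile(p[:,2],90))
    # notch: points of floor/low z along the left/right walls
E
```

```text
top0 516 [ 629.3 -284.5] [113.6 103.1] 88.23 corners [[576.0, -340.0], [679.0, -343.0], [683.0, -229.0], [580.0, -226.0]] ztop 0.08752787611855148
side0 426 [ 631.3 -287.2] [115.3 102.8] 87.32 corners [[577.0, -342.0], [680.0, -347.0], [685.0, -232.0], [583.0, -227.0]] ztop 0.08651017667164287
t6 479 [ 629.3 -285. ] [113.7 103.3] 87.74 corners [[575.0, -340.0], [679.0, -344.0], [683.0, -230.0], [580.0, -226.0]] ztop 0.08781709845894974
s6 385 [ 630.7 -287.8] [114.7 102.9] 88.01 corners [[577.0, -343.0], [680.0, -347.0], [684.0, -232.0], [581.0, -229.0]] ztop 0.08689338406657508
```

>>> carry_out(
  steps=[0,0.01,-0.05,0,0,0,0.02,-0.15,0,-0.05,0,0.03,-0.3,0,-0.1,0,0.04,-0.5,0,-0.15,0,0.06,-0.75,0,-0.2,0,0.06,-1,0,-0.227],
)

```text
clock: 14.85
position: [0.5446, 0.2418, 0.1509]
ee_rot: [-1.19, 1.238, -1.239]
force: [0.7, 0.0, -3.0]
width: 0.277
```

>>> carry_out(
  steps=[0,0.02,-0.25,0,0,0,0.04,-0.5,0,0,0,0.06,-0.75,0,0,0,0.07,-1,0,0],
)

```text
clock: 15.25
position: [0.5511, 0.1417, 0.151]
ee_rot: [-1.191, 1.237, -1.237]
force: [0.8, -0.2, -2.8]
width: 0.283
```

>>> carry_out(
  steps=[0,0.02,-0.25,0,0,0,0.04,-0.5,0,0,0,0.06,-0.75,0,0,0,0.07,-1,0,0],
)

```text
clock: 15.65
position: [0.5577, 0.0418, 0.151]
ee_rot: [-1.191, 1.237, -1.237]
force: [0.0, -0.5, -3.0]
width: 0.28
```

>>> carry_out(
  steps=[0,0.02,-0.25,0,0,0,0.04,-0.5,0,0,0,0.06,-0.75,0,0,0,0.07,-1,0,0],
)

```text
clock: 16.05
position: [0.5643, -0.0581, 0.151]
ee_rot: [-1.191, 1.237, -1.237]
force: [-1.1, -0.2, -2.2]
width: 0.279
```

>>> carry_out(
  steps=[0,0.02,-0.25,0,0,0,0.04,-0.5,0,0,0,0.06,-0.7,0,0,0,0.07,-0.85,0,0,0,0.07,-0.95,0,0,0,0.07,-1,0,0,0,0.07,-1,0,0,0,0.07,-1,0,0],
)

```text
clock: 16.85
position: [0.5723, -0.154, 0.1506]
ee_rot: [-1.192, 1.235, -1.234]
force: [-0.2, 0.3, -2.6]
width: 0.28
```

```bash
python3 - <<'E'
from h import *
s=arm.observe(); R=Ro.from_rotvec(s['ee_rot']).as_matrix(); print(s['position'],s['clock'],s['joints'].round(2),'ang',np.degrees(np.arctan2(R[1,0],R[0,0])),s['force'],s['ft_torque'])
im,d,c=snap('top','t7'); im3,d3,c3=snap('side','s7')
cv2.imwrite('pics/v6.png',np.hstack([cv2.resize(im3[190:310,300:430],(400,370)),cv2.resize(im[110:210,310:420],(400,370))])[:,:,::-1])
E
```

```text
[ 0.57232671 -0.15402499  0.15062624] 16.85 [-0.24  0.5   0.6   1.78 -0.34  0.96  0.46] ang -91.96748848826331 [-0.22923382  0.25491284 -2.58548614] [0.09233207 0.05133824 0.02528229]
```

View pics/v6.png

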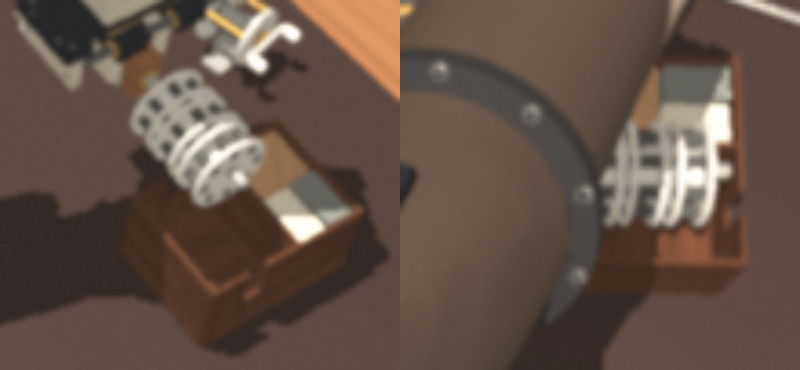

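```bash
cat > ck.py <<'E'
from h import *
import sys
def spools(fns,T,ang,ax):
    u=np.array([np.cos(ang),np.sin(ang)]); n=np.array([-u[1],u[0]])
    for fn in fns:
        im,d,c=load(fn); W=cloud(d,c); q=W[...,:2]-T[:2]; S=q@u; l=q@n; z=W[...,2]-ax
        m=(S>.03)&(S<.18)&(abs(l)<.045)&(z>.008)&(z<.04); h,_=np.histogram(S[m],np.arange(.03,.18,.004)); print(fn,'flange hist from 30mm by 4',h.tolist(),'S 1,99%',np.percentile(S[m],[1,99]).round(4))
        m=(S>.135)&(S<.18)&(abs(l)<.012)&(abs(z)<.009)
        if m.sum()>4: print('  tip: Smax',np.percentile(S[m],97).round(4),'lat(+ = toward +x world)',l[m].mean().round(4),'ztop',np.percentile(z[m],90).round(4),m.sum())
E
python3 - <<'E'
from ck import *
s=arm.observe(); spools(['t7','s7'],s['position'],np.radians(-92),s['position'][2]+.016)
# case notch on the right and left wall, from unobstructed views: rim points
for fn in('top0','t6','side0','s6'):
    im,d,c=load(fn); W=cloud(d,c)
    a=np.radians(-2); Y=np.array([np.cos(a),np.sin(a)]); X=np.array([Y[1],-Y[0]]); q=W[...,:2]-np.array([.569,-.2837]); x=q@X; y=q@Y
    for nm,lo,hi in(('left(handle)',-.062,-.050),('right(tip)',.048,.062)):
        m=(x>lo)&(x<hi)&(W[...,2]>.079)&(W[...,2]<.092)&(abs(y)<.06); ys=np.sort(y[m]); 
        if len(ys)>4:
            g=np.diff(ys); i=np.argmax(g); print(fn,nm,'rim y from',ys[0].round(4),'gap',ys[i].round(4),ys[i+1].round(4),'x med',np.median(x[m]).round(4))
    m=(abs(x)<.045)&(W[...,2]>.079)&(W[...,2]<.092)
    yy=y[m&(abs(y+.044)<.01)]; y2=y[m&(abs(y-.044)<.006)]; print('   front wall y',np.median(yy).round(4),'mid wall',np.median(y2).round(4) if len(y2) else None)
    m=(W[...,2]>.079)&(W[...,2]<.092)&(y>-.05)&(y<.1)&(abs(x)<.075); print('   x ext',np.percentile(x[m],[1,99]).round(4))
E
```

```text
t7 flange hist from 30mm by 4 [0, 0, 0, 0, 0, 0, 0, 1, 10, 23, 35, 1, 61, 19, 20, 25, 20, 62, 10, 16, 58, 15, 20, 18, 33, 58, 1, 0, 0, 0, 0, 0, 0, 0, 0, 0, 0] S 1,99% [0.0649 0.1336]
  tip: Smax 0.1499 lat(+ = toward +x world) -0.003 ztop 0.0056 18
s7 flange hist from 30mm by 4 [6, 0, 0, 0, 0, 13, 63, 23, 25, 8, 9, 65, 4, 58, 37, 18, 15, 9, 54, 24, 9, 68, 20, 19, 15, 11, 86, 2, 0, 0, 0, 0, 0, 0, 0, 0, 0] S 1,99% [0.0517 0.1375]
  tip: Smax 0.154 lat(+ = toward +x world) -0.0014 ztop 0.0063 43
top0 left(handle) rim y from -0.0459 gap -0.0089 0.0085 x med -0.0559
top0 right(tip) rim y from -0.0459 gap -0.009 0.0093 x med 0.0515
   front wall y -0.0443 mid wall 0.0438
   x ext [-0.0581  0.0542]
t6 left(handle) rim y from -0.0456 gap -0.0103 0.0089 x med -0.056
t6 right(tip) rim y from -0.0458 gap -0.0082 0.0095 x med 0.0514
   front wall y -0.0442 mid wall 0.0441
   x ext [-0.058   0.0543]
side0 left(handle) rim y from -0.0443 gap -0.0081 0.0122 x med -0.0521
side0 right(tip) rim y from -0.0439 gap -0.0076 0.0103 x med 0.0557
   front wall y -0.0428 mid wall 0.0449
   x ext [-0.0546  0.058 ]
s6 left(handle) rim y from -0.0426 gap -0.006 0.0103 x med -0.052
s6 right(tip) rim y from -0.0452 gap -0.0072 0.0104 x med 0.0552
   front wall y -0.0425 mid wall 0.0448
   x ext [-0.0551  0.0583]
```

>>> carry_out(
  steps=[0,0.01,-0.1,0,0,0,0.02,-0.2,0,0,0,0.026,-0.3,0,0,0,0.026,-0.39,0,0,0,0.026,-0.39,-0.1,0,0,0.026,-0.39,-0.25,0,0,0.026,-0.39,-0.4,0,0,0.026,-0.39,-0.5,0,0,0.026,-0.39,-0.5,0,0,0.026,-0.39,-0.5,0],
)

```text
clock: 17.95
position: [0.5748, -0.1938, 0.1004]
ee_rot: [-1.193, 1.236, -1.235]
force: [-0.0, -0.7, -2.6]
width: 0.283
```

```bash
python3 - <<'E'
from ck import *
s=arm.observe(); p=s['position']; print(p,s['force'])
snap('top','t8');snap('side','s8')
a=np.radians(-2); Y=np.array([np.cos(a),np.sin(a)]); X=np.array([Y[1],-Y[0]]); q=p[:2]-np.array([.569,-.2837]); print('tcp in case',q@X,q@Y)
B=np.r_[np.array([.569,-.2837])-.091*X,0]
spools(['t8','s8'],B,np.radians(-92),p[2]+.016)
E
```

```text
[ 0.57479219 -0.19384331  0.10040382] [-0.04750871 -0.70746933 -2.63531693]
tcp in case -0.09000409293808745 0.002652708036713412
t8 flange hist from 30mm by 4 [0, 0, 0, 0, 0, 0, 0, 0, 0, 0, 28, 0, 46, 20, 19, 22, 22, 58, 19, 1, 66, 10, 23, 19, 23, 62, 2, 0, 0, 0, 0, 0, 0, 0, 0, 0, 0] S 1,99% [0.0707 0.1334]
  tip: Smax 0.1506 lat(+ = toward +x world) 0.0004 ztop 0.0054 13
s8 flange hist from 30mm by 4 [14, 0, 0, 0, 0, 6, 53, 29, 17, 16, 13, 59, 10, 27, 55, 22, 22, 7, 25, 58, 1, 59, 29, 28, 16, 10, 56, 29, 0, 0, 0, 0, 0, 0, 0, 0, 0] S 1,99% [0.0314 0.1387]
  tip: Smax 0.1547 lat(+ = toward +x world) -0.0004 ztop 0.0078 49
```

>>> carry_out(
  steps=[0,0.005,0,-0.1,0,0,0.005,0,-0.2,0,0,0.005,0,-0.3,0,0,0.005,0,-0.4,0,0,0.005,0,-0.5,0,0,0.005,0,-0.56,0,0,0.005,0,-0.6,0,0,0.005,0,-0.6,0],
)

```text
clock: 18.85
position: [0.5751, -0.194, 0.0402]
ee_rot: [-1.193, 1.236, -1.235]
force: [-0.4, 0.2, -2.7]
width: 0.281
```

```bash
python3 - <<'E'
from ck import *
s=arm.observe(); p=s['position']; print(p,s['force'],s['ft_torque'])
im,d,c=snap('top','t9');im3,d3,c3=snap('side','s9')
a=np.radians(-2); Y=np.array([np.cos(a),np.sin(a)]); X=np.array([Y[1],-Y[0]])
B=np.r_[np.array([.569,-.2837])-.091*X,0]
spools(['t9','s9'],B,np.radians(-92),p[2]+.016)
cv2.imwrite('pics/v7.png',np.hstack([cv2.resize(im3[190:310,300:430],(400,370)),cv2.resize(im[110:210,310:420],(400,370))])[:,:,::-1])
E
```

```text
[ 0.57513114 -0.19403503  0.04017596] [-0.37481722  0.21002682 -2.74349964] [ 0.03474671  0.02489773 -0.02752382]
t9 flange hist from 30mm by 4 [0, 1, 1, 4, 4, 5, 4, 10, 6, 14, 38, 5, 48, 27, 25, 24, 29, 50, 24, 8, 66, 17, 25, 25, 27, 57, 20, 53, 45, 1, 0, 0, 0, 0, 0, 0, 0] S 1,99% [0.0472 0.1448]
  tip: Smax 0.1503 lat(+ = toward +x world) 0.0024 ztop 0.0065 11
s9 flange hist from 30mm by 4 [10, 28, 88, 12, 15, 13, 61, 42, 25, 25, 16, 69, 23, 42, 58, 29, 29, 22, 38, 60, 15, 63, 49, 29, 31, 19, 57, 31, 32, 102, 0, 0, 0, 0, 0, 0, 0] S 1,99% [0.0351 0.1487]
  tip: Smax 0.1547 lat(+ = toward +x world) 0.0021 ztop 0.0071 33
```

View pics/v7.png

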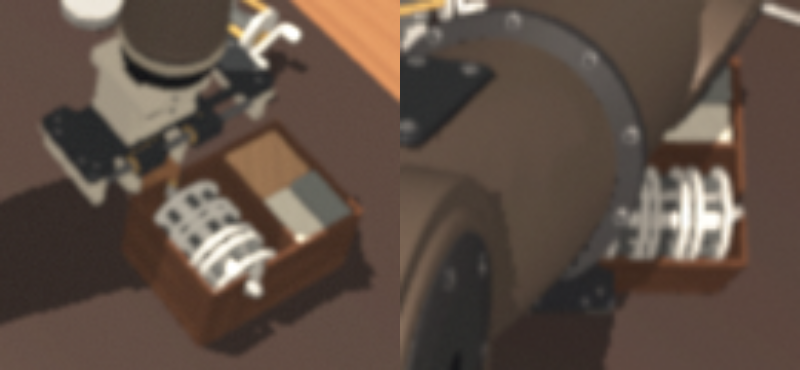

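The rod is in the notches with no contact force. Lowering it onto them.

>>> carry_out(
  steps=[0,-0.01,0,-0.02,0,0,-0.01,0,-0.04,0,0,-0.01,0,-0.055,0,0,-0.01,0,-0.065,0,0,-0.01,0,-0.065,0],
)

```text
clock: 19.45
position: [0.5744, -0.194, 0.0341]
ee_rot: [-1.192, 1.235, -1.235]
force: [-0.6, -0.1, -2.5]
width: 0.282
```

>>> carry_out(
  steps=[0,0,0,-0.01,0,0,0,0,-0.01,0],
)

```text
clock: 19.65
position: [0.5746, -0.1941, 0.0336]
ee_rot: [-1.192, 1.235, -1.235]
force: [-2.0, 0.8, 3.4]
width: 0.277
```

>>> carry_out(
  steps=[0,0,0,-0.01,0,0,0,0,-0.01,0],
)

```text
clock: 19.85
position: [0.5747, -0.1941, 0.0332]
ee_rot: [-1.191, 1.235, -1.235]
force: [-4.5, 2.9, 11.5]
width: 0.282
```

>>> carry_out(
  steps=[0,0,0,-0.01,0,0,0,0,-0.01,0],
)

```text
clock: 20.05
position: [0.5748, -0.1941, 0.0329]
ee_rot: [-1.191, 1.234, -1.236]
force: [-6.5, 5.4, 19.2]
width: 0.28
```

>>> carry_out(
  steps=[0,0,0,0.02,0,0,0,0,0.025,0,0.33,0,0,0.025,0,0.36,0,0,0.025,0,0.45,0,0,0.025,0,0.6,0,0,0.025,0,0.7,0,0,0.025,0],
)

```text
clock: 20.75
position: [0.5744, -0.1941, 0.0337]
ee_rot: [-1.192, 1.235, -1.235]
force: [-0.3, 0.5, 0.5]
width: 0.572
```

```bash
python3 - <<'E'
from ck import *
s=arm.observe(); p=s['position']; print(p,s['force'],s['width'])
im,d,c=snap('wrist','w10')
hsv=cv2.cvtColor(im,cv2.COLOR_RGB2HSV)
im3,d3,c3=snap('side','s10')
cv2.imwrite('pics/v8.png',np.hstack([cv2.resize(im3[190:310,300:430],(400,370)),cv2.resize(im,(400,370))])[:,:,::-1])
E
```

```text
[ 0.57439658 -0.19407904  0.03365302] [-0.28086466  0.4922812   0.49378561] 0.5717712830910532
```

View pics/v8.png

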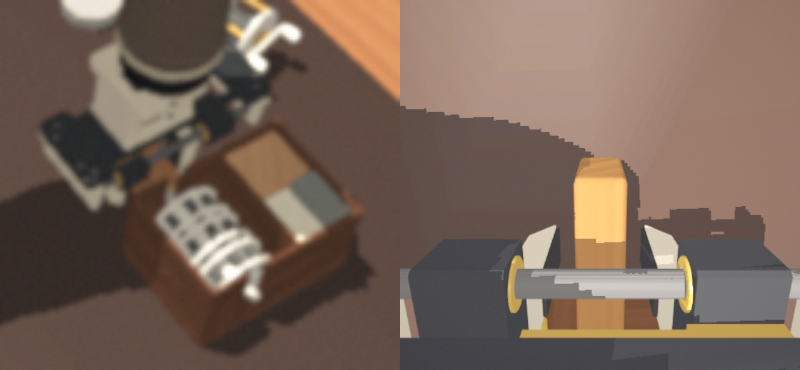

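The jaws are clear on both sides of the handle. Going straight up, then out of the way.

>>> carry_out(
  steps=[0.7,0,0,0.1,0,0.7,0,0,0.3,0,0.7,0,0,0.6,0,0.7,0,0,1,0],
)

```text
clock: 21.25
position: [0.5734, -0.1938, 0.1342]
ee_rot: [-1.194, 1.237, -1.234]
force: [0.1, 0.1, 0.4]
width: 0.702
```

>>> carry_out(
  steps=[0.7,0,0,0.5,0,0.7,0,0,1,0,0.7,0,0.5,1,0,0.7,0,1,1,0,0.7,0,1,1,0],
)

```text
clock: 21.75
position: [0.5752, -0.0851, 0.2342]
ee_rot: [-1.194, 1.23, -1.224]
force: [-0.4, 0.3, -0.0]
width: 0.702
```

>>> carry_out(
  steps=[0.7,0,0.5,0,0,0.7,0,1,0,0,0.7,0,1,0,0],
)

```text
clock: 22.05
position: [0.5743, 0.0148, 0.2336]
ee_rot: [-1.195, 1.23, -1.224]
force: [0.8, 0.7, -0.5]
width: 0.699
```

```bash
python3 - <<'E'
from ck import *
s=arm.observe(); print(s['position'],s['clock'])
im,d,c=snap('top','t11');im3,d3,c3=snap('side','s11')
a=np.radians(-2); Y=np.array([np.cos(a),np.sin(a)]); X=np.array([Y[1],-Y[0]]); C0=np.array([.569,-.2837])
for fn in('t11','s11'):
    i,dd,cc=load(fn); W=cloud(dd,cc); q=W[...,:2]-C0; x=q@X; y=q@Y; z=W[...,2]
    m=(x>-.15)&(x<-.06)&(abs(y)<.03)&(z>.055)&(z<.09); print(fn,'handle top: x',np.percentile(x[m],[2,98]).round(4),'y',np.percentile(y[m],[2,50,98]).round(4),'z slope/mean',np.polyfit(x[m],z[m],1).round(4),np.median(z[m]).round(4))
    m=(x>.058)&(x<.09)&(abs(y)<.015)&(z>.03)&(z<.07); print('  tip x',np.percentile(x[m],98).round(4) if m.any() else 0,'y',np.median(y[m]).round(4),'z95',np.percentile(z[m],95).round(4),m.sum())
    m=(abs(x)<.05)&(abs(y)<.03)&(z>.06)&(z<.11); print('  spools x',np.percentile(x[m],[1,99]).round(4),'hist4mm',np.histogram(x[m],np.arange(-.052,.053,.004))[0].tolist(),'ztop',np.percentile(z[m],99).round(4),'y at top',np.median(y[m&(z>.075)]).round(4))
for fn,b in(('t11','top0'),('s11','side0')):
    A,B=load(fn)[0].astype(int),load(b)[0].astype(int)
    for nm,P in(('tin',(.676,.016,.018)),('oil',(.764,.15,.06)),('reel',(.752,-.109,.05))):
        u,v=map(int,proj(load(b)[2],P)); print(nm,fn,(u,v),'mean diff',np.abs(A-B)[v-12:v+13,u-12:u+13].mean().round(1))
cv2.imwrite('pics/v9.png',np.hstack([cv2.resize(im3[190:310,300:430],(400,370)),cv2.resize(im[110:210,310:420],(400,370))])[:,:,::-1])
E
```

```text
[0.57431644 0.01482939 0.2335755 ] 22.05
t11 handle top: x [-0.1374 -0.0657] y [-0.013  -0.0019  0.0124] z slope/mean [0.0051 0.0708] 0.0709
  tip x 0.0583 y 0.005 z95 0.0488 1
  spools x [-0.0406  0.0493] hist4mm [0, 0, 20, 37, 10, 16, 20, 32, 31, 1, 51, 11, 16, 19, 14, 46, 10, 10, 48, 12, 14, 15, 19, 42, 1, 10] ztop 0.0819 y at top -0.0006
s11 handle top: x [-0.1318 -0.0623] y [-0.0127 -0.0015  0.0142] z slope/mean [0.0018 0.0689] 0.0695
  tip x 0.0644 y 0.0003 z95 0.0573 15
  spools x [-0.0496  0.0473] hist4mm [16, 0, 0, 8, 52, 21, 16, 10, 13, 51, 3, 35, 33, 17, 16, 10, 42, 25, 10, 48, 18, 21, 16, 8, 41, 2] ztop 0.0815 y at top -0.0013
tin t11 (270, 137) mean diff 78.2
oil t11 (220, 102) mean diff 37.3
reel t11 (314, 106) mean diff 23.8
tin s11 (328, 187) mean diff 5.1
oil s11 (326, 140) mean diff 17.6
reel s11 (376, 196) mean diff 20.2
```

The seating numbers are all good. The bystander pixel differences are probably the arm and its shadow, so I'll check those positions in depth before handing in.

```bash
python3 - <<'E'
from h import *
for nm,(x,y),lo,hi in(('tin',(.676,.016),.012,.025),('oil',(.764,.15),.03,.1),('reel',(.752,-.109),.02,.085)):
    for fn in('side0','s11','top0','t11'):
        i,d,c=load(fn); W=cloud(d,c); m=(np.hypot(W[...,0]-x,W[...,1]-y)<.065)&(W[...,2]>lo)&(W[...,2]<hi)
        print(nm,fn,m.sum(),np.median(W[m],0).round(4) if m.any() else None)
arm.observe(); get_image('side')
E
```

```text
tin side0 234 [0.6768 0.0111 0.0165]
tin s11 234 [0.6764 0.01   0.0164]
tin top0 339 [0.6747 0.0161 0.0182]
tin t11 0 None
oil side0 165 [0.7633 0.1411 0.0572]
oil s11 156 [0.7631 0.1402 0.0572]
oil top0 177 [0.7603 0.1493 0.0616]
oil t11 17 [0.7676 0.1599 0.0822]
reel side0 405 [ 0.7491 -0.1213  0.0524]
reel s11 406 [ 0.7491 -0.1203  0.0526]
reel top0 407 [ 0.7493 -0.114   0.0549]
reel t11 403 [ 0.7496 -0.1142  0.0546]
```

```bash
python3 -c "
from cell import arm
print(arm.sign_off())"
```

```text
the job is handed in; nothing more can be done
None
```

I drew the rod out by its shaft, laid it on clear bench and regripped it by the handle. I then threaded it through all three spools, lifted them off together and hung the rod in the case's notches. The handle is outside the wall on the robot's side. I let go and handed in at about 22 s of the 72 s allowed; the sign-off gave no verdict.

**Last checks, from top and side depth:**

| Check | Measured | Needed |
|---|---|---|
| Rod axis height | about 48–49 mm, level | 43–57 mm |
| Rod sideways offset | within about 2 mm | within 12 mm |
| Handle centre along the bay | about −100 mm | beyond −85 mm |
| Tip along the bay | about 62–64 mm (side view) | beyond 53 mm |
| Outermost spool centre | about 31 mm from the bay's middle | within 44 mm |
| Spool tops | about 82 mm | below the 86 mm rim |

- **Bystanders:** in the side view, the tin, oil bottle and reel are within about 1 mm of where they started.
- **Checks that failed or disagreed:** in the last top view, the arm hid the tin and most of the bottle, and only one pixel of the tip was usable. The two cameras differ by 2–5 mm along the rod. The viewer's picture limit was reached, so I checked the final state by numbers only.

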